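# Turn the filter turret to green and open the shutter

### The job

On the microscope's filter changer, push the red tab to turn the filter turret until the tab points at the middle of the green label. Only when it rests there, press the white shutter button all the way down and let it come up again, leaving the turret at green. Nothing needs to be picked up; leave the other things on the deck and bench where they stand.

Things in the scene. Friction and masses are not known exactly. Their poses are not given: they have to be found in the camera images.
- changer: filter changer: fixed grey box, dark flat deck 50 mm above the bench; origin on the bench under the turret axis. 290 mm along x (-150 to +140 mm), 300 mm along y (-150 to +150 mm). x points away from the robot (within about 20 degrees), y to the left, z up
- turret_axis (a point): turning axis of the filter turret, point on the deck; axes as the changer's. Here turns a black disc, 110 mm diameter, top 14 mm above the deck, hub to 22 mm; one red tab sticks out of it radially
- turret (a joint): turret angle (rad), + anticlockwise from above; at q the tab points along (-cos q, -sin q) in the changer's x, y (0: towards the robot). Marked positions every 0.524 rad from -1.571 to 1.571, hard ends +-1.72. No detents: it turns smoothly against friction, about 1 to 2 N at the tab, and stays where it is left. Starts anywhere within +-0.6; the coloured labels are farther out
- tab_middle (a point): top edge of the red tab, 85 mm from the axis and 30 mm above the deck. The tab is a radial upright fin: 45 to 105 mm from the axis, 8 mm thick, from 6 to 30 mm above the deck, with a white line along its top. Axes turn with the turret: the tab points along -x, the push is along y
- tab_mark (a point): the spot on the deck that the tab points at: in line with the tab, 125 mm from the axis, 2 mm above the deck. It lies over a label's centre when the tab points exactly at that label
- shutter_top (a point): centre of the top face of the white round shutter push button (32 mm diameter, in an aluminium housing) on the deck, 98 mm from the turret axis along the changer's +x (the side away from the robot). It is pressed straight down
- shutter (a joint): travel of the shutter button (m): 0 released, 0.006 fully down; springs back; about 5 N to push fully down
- label_green: green round label, 28 mm diameter, 2 mm thick, fixed flat on the deck at 125 mm from the turret axis at one of the outer marked turret angles (+-1.047 and +-1.571 rad; which is which varies); origin at the centre of its underside
- label_blue: blue round label, 28 mm diameter, 2 mm thick, fixed flat on the deck at 125 mm from the turret axis at one of the outer marked turret angles (+-1.047 and +-1.571 rad; which is which varies); origin at the centre of its underside
- label_yellow: yellow round label, 28 mm diameter, 2 mm thick, fixed flat on the deck at 125 mm from the turret axis at one of the outer marked turret angles (+-1.047 and +-1.571 rad; which is which varies); origin at the centre of its underside
- label_violet: violet round label, 28 mm diameter, 2 mm thick, fixed flat on the deck at 125 mm from the turret axis at one of the outer marked turret angles (+-1.047 and +-1.571 rad; which is which varies); origin at the centre of its underside
- canister_mid (a point): closed black cylindrical objective canister, 30 mm diameter, 55 mm tall, standing on the changer's deck; point at its centre; a bystander, to be left alone
- filter_ring_mid (a point): bare aluminium ring, 35 mm diameter, 8 mm thick, lying on the changer's deck; point at its centre; a bystander, to be left alone
- oil_mid (a point): small amber bottle with black cap, 34 mm diameter, 75 mm tall, standing on the bench; point at its centre; a bystander, to be left alone
- slidebox_mid (a point): closed blue slide box 85 x 100 x 34 mm on the bench; point at its centre; a bystander, to be left alone
- dish_mid (a point): clear closed culture dish, 90 mm diameter, 16 mm high, on the bench; point at its centre; a bystander, to be left alone
- marker_mid (a point): white marker pen with black cap, about 120 mm long, 13 mm thick, lying on the bench; point at its centre; a bystander, to be left alone
- wash_mid (a point): white bottle with red cap, 64 mm diameter, 150 mm tall, standing on the bench; point at its centre; a bystander, to be left alone

How it is judged:
On the way, in this order (a step that is already met when the one before it is completed fails the run):
1. the turret has been pushed round and rests at the green label (horizontal distance between tab_mark and label_green below 0.014 m and velocity of joint turret between -0.1 and 0.1 rad/s), for 0.3 s.
2. the shutter button is pressed down with the turret at green (horizontal distance between tab_mark and label_green below 0.014 m and value of joint shutter above 0.0045 m), for 0.02 s.
At the end, for the whole second after the job is handed in: the tab points at the green label (the spot it points at within 14 mm of the label's centre, that is, on the label) with the turret at rest, the shutter button is up again (less than 1.5 mm down), and every bystander is within 20 mm of where it stood (all of step 1 and value of joint shutter below 0.0015 m and distance of each of canister_mid, filter_ring_mid, oil_mid, slidebox_mid, dish_mid, marker_mid, wash_mid from where it was at the start of the episode below 0.02 m); the robot touches nothing.
It fails at once if the shutter button is pressed (3 mm or more) while the turret is not at the green label (value of joint shutter above 0.003 m and not (horizontal distance between tab_mark and label_green below 0.014 m)).
It fails at once if a bystander is lifted, carried or knocked away (moved over 20 mm) (distance of any of canister_mid, filter_ring_mid, oil_mid, slidebox_mid, dish_mid, marker_mid, wash_mid from where it was at the start of the episode above 0.02 m).
It also fails if it takes over 61 s, if anything falls off the work surface, if the arm or the gripper's body presses on something with over 40 N, if the wrist force passes 120 N, or if a joint passes its speed limit or range.

### The arm

A 6-joint arm with a two-finger parallel gripper is mounted at the origin on the work surface. World frame = base frame: x ahead of the robot, y to its left, z up, the work surface at z = 0. Lengths are in m, angles in rad, forces in N, time in s.
With the tool pointing down it reaches from about 0.25 to 0.725 m from the base axis. Payload 4 kg.
Tool frame: the origin (TCP) lies midway between the tips of the shut fingers; the grasp point (between the pads) lies 19 mm behind it; y points along the fingers, x is the direction in which the jaws open and shut, and the axes are right-handed (so a half turn about y gives the same grasp; the last joint's range is limited). The gripper opens to 85 mm and grips with 20 to 120 N. Pads are 22 mm wide; open, the fingers measure 114 mm over their backs; the gripper's body (76 mm by 85 mm) begins 54 mm behind the grasp point. The pads swing forward as they close: fully open they stand 13 mm farther back than shut.
Start: joints at [1.319, 0.241, 0.005, 1.335, 0, 1.571], TCP at [0.125, 0.484, 0.231] pointing down, gripper open.
Joint ranges: [-2.72, 2.72], [-1.05, 1.87], [-1.09, 1.28], [-1.99, 2.15], [-1.42, 1.44], [-3.14, 3.14]. Speed limits (rad/s): [2.79, 2.79, 3.14, 3.14, 3.14, 3.14].

### API

Orientations are given as a unit quaternion [x, y, z, w].
In Python, from workcell import bot gives the robot as it stands. The module is installed in compiled form; this text tells all that it offers.
- The arm moves only by the shell command python3 -m inch 'ROWS'. ROWS is text: rows parted by semicolons, each of 7 numbers parted by spaces: the turn, a rotation vector about the tool's x, y, z in degrees, then the shift along the tool's x, y, z in mm, then the closure, from 0 (fully open) to 1 (shut). In form: ax ay az dx dy dz fingers; .... A call has 1 to 12 rows; each row shifts and turns the commanded pose from where the row before left it, along the tool's axes as they then stand; what a row does not reach is not made up. A row lasts 1/8 s, in which the tool goes at most 62.5 mm and 10.7 degrees, less where a joint would pass 70% of its speed; a pose out of reach is approached as far as the arm can. A call with a gripper value outside its range is refused whole. The fingers move at their own pace and stop on an object; the grip force is fixed at half the most. Time passes only in rows, so rows that do not move let the fingers close. It gives the time, the measured TCP pose, the force and the opening at its end, in the units of the state.
- bot.get_obs(): the state, without advancing time (a new reading comes with each control period).
- bot.camera(name): name is "scene" or "top" or "wrist"; returns a dict with "color" (384x512x3 uint8, blue, green, red), "fx", "fy", "cx", "cy" (pixels), "extrinsics" (4x4, takes a point from world to camera coordinates). Camera axes: x right, y up, looking along -z (the intrinsics and any distortion apply to the point x, -y, -z); pixel columns grow to the right and rows downward; lengths in m; the calibration is good to about 2 mm. A picture is of the moment at which its call begins. There is no depth.
- bot.job_done(): hands the job in, once; it reports no verdict.
Trained networks look in the newest picture that a camera, given by its name, has taken for a name from the list of things; names that differ only in an ending like _2 or _b are one class to them, and where a whole thing is asked for, a point or a joint stands for the part that bears it (a point fixed in the world has none). Each returns a list of dicts, best first, with "conf" (0 to 1); they miss things now and then, are a little off and sometimes report something else, mostly with a low value. They report only what shows in the picture. A call takes as long as a camera call.
- bot.look_for(name, camera): "extent" ([left, top, right, bottom] in pixels, round what is visible of it).
- bot.cut_out(name, camera): "region" (384x512 bool, what is visible of it) and "extent" ([left, top, right, bottom] in pixels, round what is visible of it).
- bot.spot_point(name, camera): "point" ([column, row] in pixels: a listed point, or the origin of a listed thing).
The state is a dict: "clock": time; "joint_pos": joint angles; "joint_vel": joint speeds; "tau": joint torques, N m; "eef_pos": TCP position; "tool_rot": TCP orientation; "ft_force": force on the tool from outside, world axes, zero at the start; "ft_torque": the same for the moment, N m; "grip_width": finger opening in m.
Only numpy, scipy, OpenCV 4.12 (cv2) and the standard library are available. Lean on these libraries where they do the work, as an engineer would, in place of code of your own. Each camera call takes 0.05 s, during which the arm holds its last target.

## Working session

There is one attempt and no reset: what is moved stays moved. The work goes in short steps, Python scripts to look and compute and a shell command to move; the robot and the scene stay as the last step left them, time stands still between calls to the robot, and variables do not carry over. Pictures are saved under pics/ and viewed, and the job is handed in when it is done.

```bash
mkdir -p pics; cat > h.py <<'E'
import numpy as np,cv2
from workcell import bot
def ray(c,px):
    E=np.array(c["extrinsics"]);R=E[:3,:3];t=E[:3,3]
    d=np.array([(px[0]-c["cx"])/c["fx"],-(px[1]-c["cy"])/c["fy"],-1.])
    return -R.T@t, R.T@d
def at(c,px,z):
    o,d=ray(c,px); return o+d*(z-o[2])/d[2]
def proj(c,p):
    E=np.array(c["extrinsics"]);q=E[:3,:3]@np.array(p)+E[:3,3]
    return np.array([c["cx"]+c["fx"]*q[0]/-q[2], c["cy"]+c["fy"]*q[1]/q[2]])
E
python3 - <<'E'
from h import *
o=bot.get_obs();print({k:np.round(v,3) for k,v in o.items()})
for n in ["top","scene"]:
    c=bot.camera(n);print(n,[k for k in c if k!='color'],c["fx"],c["cx"],c["cy"])
    cv2.imwrite(f"pics/{n}0.png",c["color"])
    Z=dict(turret_axis=.05,tab_middle=.08,tab_mark=.052,shutter_top=None,label_green=.05,label_blue=.05,label_yellow=.05,label_violet=.05,canister_mid=.0775,filter_ring_mid=.054)
    for k,z in Z.items():
        for r in bot.spot_point(k,n)[:2]:
            p=r["point"];print(k,np.round(p,1),round(r["conf"],2),np.round(at(c,p,z or .07),4))
E
```

```text
{'clock': np.float64(0.0), 'joint_pos': array([ 1.319,  0.241,  0.004,  1.335, -0.   ,  1.571]), 'joint_vel': array([ 0.002,  0.   ,  0.002,  0.002, -0.001, -0.001]), 'tau': array([ 0.0000e+00, -3.7232e+01,  2.5241e+01,  1.7000e-02,  0.0000e+00,
        0.0000e+00]), 'eef_pos': array([0.124, 0.484, 0.23 ]), 'tool_rot': array([ 0.559,  0.433, -0.434, -0.558]), 'ft_force': array([-0.046, -0.304,  0.426]), 'ft_torque': array([-0.009, -0.033, -0.033]), 'grip_width': np.float64(0.085)}
top ['fx', 'fy', 'cx', 'cy', 'extrinsics'] 488.80644940416414 251.54012832634237 192.34870257508769
turret_axis [232.4 174.4] 0.59 [0.5737 0.0587 0.05  ]
tab_middle [249.6 189.4] 0.69 [0.524  0.0051 0.08  ]
tab_mark [256.3 203.9] 0.89 [ 0.481  -0.0152  0.052 ]
shutter_top [224.4 139.9] 0.66 [0.6789 0.0822 0.07  ]
label_green [196.9 181.5] 0.53 [0.5522 0.1693 0.05  ]
label_blue [275.2 164.9] 0.39 [ 0.6026 -0.0751  0.05  ]
label_yellow [201.5 199.4] 0.57 [0.4962 0.155  0.05  ]
label_yellow [186.1 147. ] 0.5 [0.6609 0.2034 0.05  ]
label_violet [258.2 199.8] 0.66 [ 0.4938 -0.0212  0.05  ]
label_violet [127.1 21
[... 322 characters left out ...]
 183.8] 0.94 [0.5242 0.0104 0.08  ]
tab_middle [215.8 204.8] 0.55 [ 0.6382 -0.0489  0.08  ]
tab_mark [257.8 179. ] 0.94 [ 0.4861 -0.021   0.052 ]
tab_mark [126.8 150.2] 0.49 [ 0.5571 -0.4019  0.052 ]
shutter_top [257.9 239.2] 0.46 [0.6733 0.0808 0.07  ]
shutter_top [262.9 182.7] 0.37 [0.5096 0.0061 0.07  ]
label_green [321.7 226.7] 0.68 [0.5568 0.1833 0.05  ]
label_blue [217.  204.5] 0.53 [ 0.6125 -0.0646  0.05  ]
label_yellow [323.7 227. ] 0.75 [0.5554 0.1876 0.05  ]
label_yellow [320.5 207.8] 0.67 [0.5024 0.1586 0.05  ]
label_violet [237.  188.1] 0.5 [ 0.5395 -0.0518  0.05  ]
canister_mid [312.5 259.7] 0.83 [0.672  0.2058 0.0775]
filter_ring_mid [205.8 240.7] 0.51 [ 0.7207 -0.0235  0.054 ]
```

```bash
python3 - <<'E'
from h import *
a=cv2.imread("pics/top0.png")[90:270,130:330];cv2.imwrite("pics/top0z.png",cv2.resize(a,None,fx=4,fy=3.3333,interpolation=cv2.INTER_CUBIC)[:600,:800])
a=cv2.imread("pics/scene0.png")[130:300,150:370];cv2.imwrite("pics/scene0z.png",cv2.resize(a,None,fx=3.5,fy=3.5,interpolation=cv2.INTER_CUBIC))
E
```

```text
(no output)
```

View pics/top0z.png

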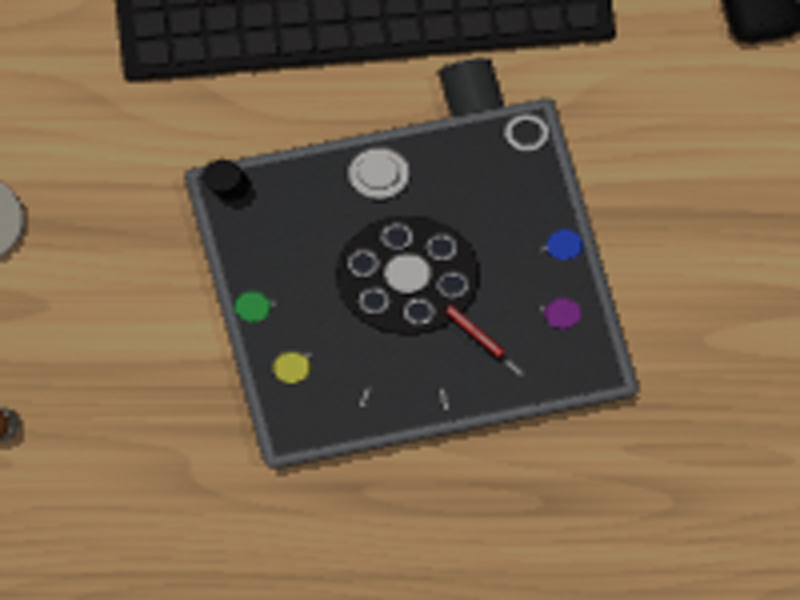

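View pics/scene0z.png

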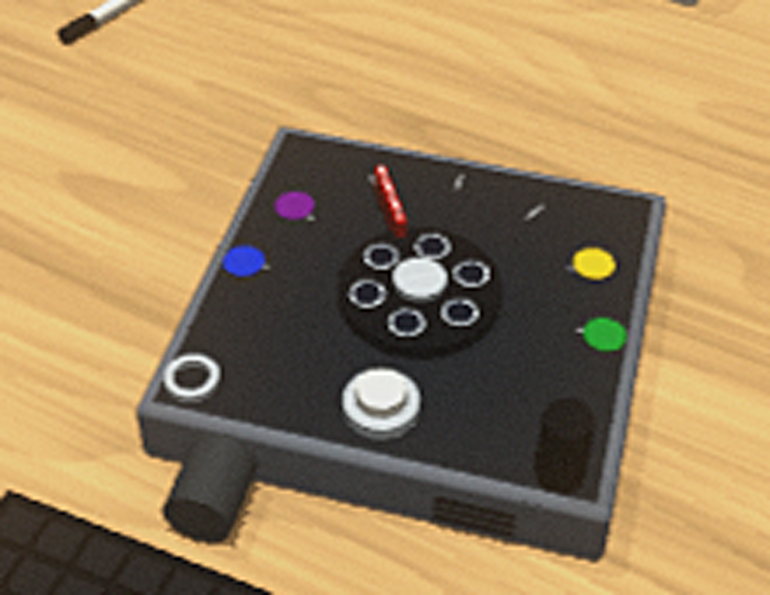

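View pics/top0.png

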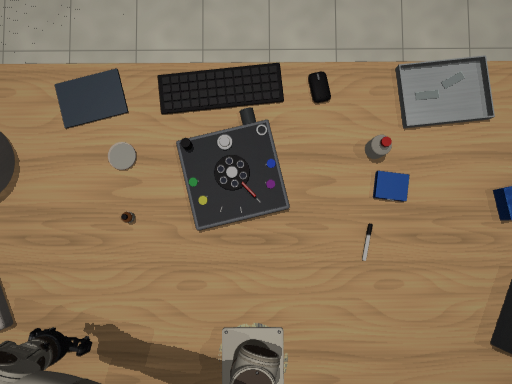

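The top view shows green at about (193,182), yellow at (203,200), violet at (270,184) and blue at (271,163). The tab points right and towards the robot, so green is the far-left mark, q = -1.571. Next I fit the changer pose from the label centroids.

```bash
cat >> h.py <<'E'
from scipy.optimize import least_squares
def cents(img):
    h=cv2.cvtColor(img,cv2.COLOR_BGR2HSV);out={}
    for n,(lo,hi) in dict(green=(45,80),yellow=(24,38),violet=(138,160),blue=(105,128)).items():
        m=cv2.inRange(h,(lo,110,60),(hi,255,255))
        k,l,s,c=cv2.connectedComponentsWithStats(m)
        out[n]=[(s[i][4],np.round(c[i],1)) for i in range(1,k) if s[i][4]>15]
    return out
E
python3 - <<'E'
from h import *
from scipy.spatial.transform import Rotation as R
print(np.round(R.from_quat(bot.get_obs()["tool_rot"]).as_matrix(),3))
for n in ["top","scene"]:
    c=bot.camera(n)
    for k,v in cents(c["color"]).items():
        print(n,k,[(a,p,np.round(at(c,p,.052)[:2],4)) for a,p in v])
E
```

```text
[[ 0.249 -0.    -0.968]
 [ 0.968 -0.     0.249]
 [-0.    -1.     0.   ]]
top green [(np.int32(68), array([192.6, 181.6]), array([0.5518, 0.1825]))]
top yellow [(np.int32(71), array([202.5, 199.8]), array([0.4949, 0.1516]))]
top violet [(np.int32(65), array([270.2, 183.7]), array([ 0.5436, -0.0589]))]
top blue [(np.int32(69), array([270.9, 163. ]), array([ 0.6084, -0.0616])), (np.int32(842), array([391.8, 185.5]), array([ 0.5355, -0.4364])), (np.int32(166), array([508.5, 198.7]), array([ 0.492 , -0.7965]))]
scene green [(np.int32(101), array([322.3, 225.2]), array([0.5536, 0.1832]))]
scene yellow [(np.int32(90), array([319.3, 204.8]), array([0.4963, 0.1528]))]
scene violet [(np.int32(74), array([233.6, 188.3]), array([ 0.5461, -0.0578]))]
scene blue [(np.int32(1602), array([ 34.7, 103.5]), array([ 0.5133, -0.8409])), (np.int32(610), array([122.4, 148.7]), array([ 0.5578, -0.4176])), (np.int32(86), array([219.3, 204. ]), array([ 0.6099, -0.0595]))]
```

Axis at about (0.581, 0.061), changer yaw 13°. The green-blue distance comes out at 250.6 mm (250 expected), and shutter_top agrees. The tab points at about 219° in the world, so q ≈ 0.45. I'll shut the gripper and move to the trailing side of the tab, staying high.

```bash
python3 -m inch '0 0 0 -32 0 -43.5 1; 0 0 0 -32 0 -43.5 1; 0 0 0 -32 0 -43.5 1; 0 0 0 -32 0 -43.5 1; 0 0 0 -32 0 -43.5 1; 0 0 0 -32 0 -43.5 1; 0 0 0 -32 0 -43.5 1; 0 0 0 -32 0 -43.5 1; 0 0 0 -32 0 -43.5 1; 0 0 0 -32 0 -43.5 1; 0 0 0 -32 0 -43.5 1; 0 0 0 -32 0 -43.5 1'
python3 -m inch '0 9.2 0 0 0 0 1; 0 9.2 0 0 0 0 1; 0 9.2 0 0 0 0 1; 0 9.2 0 0 0 0 1; 0 0 0 0 20 0 1; 0 0 0 0 0 0 1'
python3 - <<'E'
from h import *
from scipy.spatial.transform import Rotation as R
o=bot.get_obs();print(o["clock"],o["eef_pos"],np.round(o["joint_pos"],3),o["grip_width"],o["ft_force"]);print(np.round(R.from_quat(o["tool_rot"]).as_matrix(),3))
c=bot.camera("wrist");cv2.imwrite("pics/w1.png",c["color"])
A=np.array([.581,.0607,.05])
for z,p in [(.08,'tab_middle'),(.052,'tab_mark')]:
  for r in bot.spot_point(p,"wrist")[:1]:
    q=at(c,r["point"],z);d=(q-A)[:2];print(p,r,q,np.hypot(*d),np.degrees(np.arctan2(*d[::-1]))%360)
for k,v in cents(c["color"]).items(): print(k,[(a,p,np.round(at(c,p,.052)[:2],4)) for a,p in v])
E
```

```text
clock: 2.7
eef_pos: [0.5355, -0.0193, 0.2314]
tool_rot: [0.559, 0.433, -0.433, -0.559]
ft_force: [0.8, 0.1, -0.0]
grip_width: 0.0001
clock: 3.45
eef_pos: [0.5333, -0.0177, 0.2099]
tool_rot: [-0.667, -0.234, 0.236, 0.667]
ft_force: [-0.0, -0.3, 0.2]
grip_width: -0.0
3.45 [ 0.53328587 -0.01767452  0.20992864] [-0.033  0.32   0.056  1.311  0.     0.861] -1.8240803529720874e-05 [-0.04666092 -0.29020666  0.21139795]
[[ 0.78  -0.003 -0.626]
 [ 0.626  0.     0.78 ]
 [-0.003 -1.     0.002]]
tab_middle {'point': [257.7, 157.0], 'conf': 0.6} [0.51795853 0.0038571  0.08      ] 0.08488428889796024 222.0401843083549
green [(np.int32(914), array([411.5,  20.7]), array([0.5514, 0.1823]))]
yellow [(np.int32(695), array([341.6,  10.4]), array([0.4969, 0.1489]))]
violet [(np.int32(518), array([240.5, 210.9]), array([ 0.5441, -0.0583]))]
blue [(np.int32(428), array([285.7, 244.4]), array([ 0.6089, -0.0583]))]
```

View pics/w1.png

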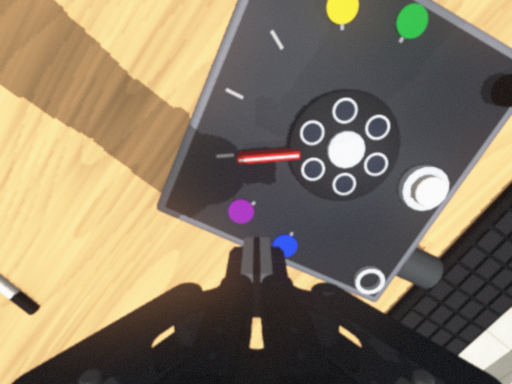

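Wrist view: tab at (270,157) with the white hub at (346,149). The fingers are on its violet side with about 12 mm clearance. I'll descend beside the tab.

```bash
python3 -m inch '0 0 0 0 48 0 1; 0 0 0 0 48 0 1; 0 0 0 0 30 0 1; 0 0 0 0 18 0 1; 0 0 0 0 0 0 1'
python3 -m inch '0 0 0 0 0 5 1; 0 0 0 0 0 5 1; 0 0 0 0 0 3 1; 0 0 0 0 0 3 1;0 0 0 0 0 0 1'
python3 - <<'E'
from h import *
c=bot.camera("wrist");cv2.imwrite("pics/w2.png",c["color"])
E
```

```text
clock: 4.22
eef_pos: [0.5337, -0.0177, 0.0665]
tool_rot: [-0.667, -0.234, 0.236, 0.667]
ft_force: [0.6, 0.4, 0.1]
grip_width: -0.0001
clock: 4.85
eef_pos: [0.5245, -0.005, 0.0676]
tool_rot: [-0.667, -0.235, 0.235, 0.667]
ft_force: [0.6, -0.2, 0.6]
grip_width: 0.0002
```

View pics/w2.png

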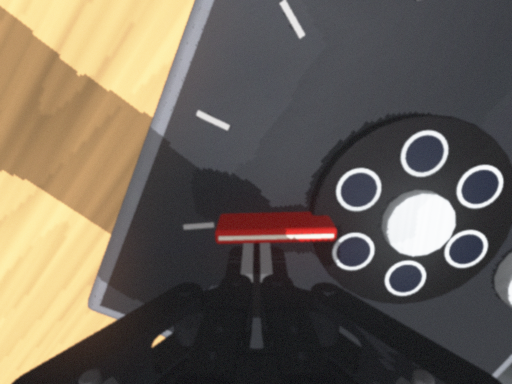

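The fingers are at the tab's face (red fin at (275,228)). I'll push round along the arc.

```bash
python3 -m inch '0 0 0 0 0 3 1;0 6 0 -1.5 0 8.9 1;0 6 0 -1.5 0 8.9 1;0 6 0 -1.5 0 8.9 1;0 6 0 -1.5 0 8.9 1;0 6 0 -1.5 0 8.9 1;0 6 0 -1.5 0 8.9 1;0 6 0 -1.5 0 8.9 1;0 6 0 -1.5 0 8.9 1;0 0 0 0 0 0 1'
cat > m.py <<'E'
from h import *
import sys
A=np.array([.581,.0607,.05])
from scipy.spatial.transform import Rotation as R
o=bot.get_obs();M=R.from_quat(o["tool_rot"]).as_matrix()
r=(o["eef_pos"]-A);print(o["clock"],"x ang",np.degrees(np.arctan2(M[1,0],M[0,0])),"tool rad",np.hypot(r[0],r[1]),"ang",np.degrees(np.arctan2(r[1],r[0]))%360,"z",o["eef_pos"][2],"tilt",M[:,1])
for n in ["wrist","top","scene"]:
  c=bot.camera(n);cv2.imwrite(f"pics/{n}{sys.argv[1]}.png",c["color"])
  for z,p in [(.08,'tab_middle'),(.052,'tab_mark')]:
   for k in bot.spot_point(p,n)[:1]:
    q=at(c,k["point"],z);d=(q-A)[:2];print(n,p,k["conf"],np.round(q,4),np.round(k["point"],0),"rad %.4f ang %.1f"%(np.hypot(*d),np.degrees(np.arctan2(*d[::-1]))%360))
E
python3 m.py 3
```

```text
clock: 6.15
eef_pos: [0.4899, 0.0599, 0.0671]
tool_rot: [-0.705, 0.056, -0.056, 0.705]
ft_force: [-0.7, -0.7, -0.0]
grip_width: 0.0
6.15 x ang -9.099098781482677 tool rad 0.09111060963952657 ang 180.49120125330904 z 0.06710513970062981 tilt [-7.75875819e-04  3.28087923e-04 -9.99999645e-01]
wrist tab_middle 0.7 [0.4963 0.0771 0.08  ] [262. 232.] rad 0.0862 ang 169.0
scene tab_middle 0.73 [0.5012 0.0817 0.08  ] [292. 188.] rad 0.0825 ang 165.2
scene tab_mark 0.8 [0.4521 0.0773 0.052 ] [298. 184.] rad 0.1300 ang 172.7
```

View pics/wrist3.png

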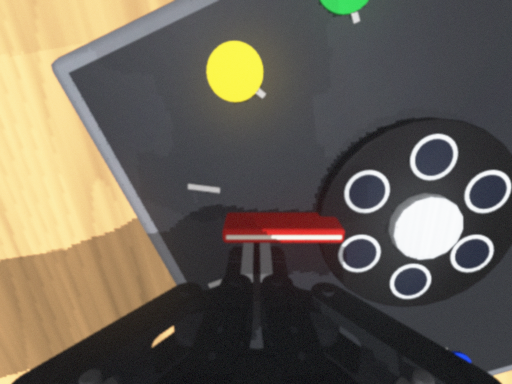

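The tab is now at about 170°, with 67° left to the green label. I'll push on for most of that.

```bash
python3 -m inch '0 6 0 -1 0 8.9 1;0 6 0 -1 0 8.9 1;0 6 0 -1 0 8.9 1;0 6 0 -1 0 8.9 1;0 6 0 -1 0 8.9 1;0 6 0 -1 0 8.9 1;0 6 0 -1 0 8.9 1;0 6 0 -1 0 8.9 1;0 6 0 -1 0 8.9 1;0 0 0 0 0 0 1'
python3 m.py 4
```

```text
clock: 7.85
eef_pos: [0.5256, 0.1289, 0.0671]
tool_rot: [0.603, -0.37, 0.37, -0.602]
ft_force: [-0.6, 0.2, 0.7]
grip_width: 0.0001
7.85 x ang -63.126608713762806 tool rad 0.08789287347319683 ang 129.07854558576324 z 0.06713344880139768 tilt [ 1.21547548e-05 -3.02422593e-05 -9.99999999e-01]
wrist tab_middle 0.96 [0.542 0.137 0.08 ] [255. 233.] rad 0.0857 ang 117.1
top tab_middle 0.92 [0.5424 0.1375 0.08  ] [206. 184.] rad 0.0860 ang 116.7
scene tab_middle 0.94 [0.5471 0.1393 0.08  ] [307. 208.] rad 0.0856 ang 113.3
scene tab_mark 0.9 [0.5227 0.1759 0.052 ] [324. 215.] rad 0.1292 ang 116.9
```

View pics/wrist4.png

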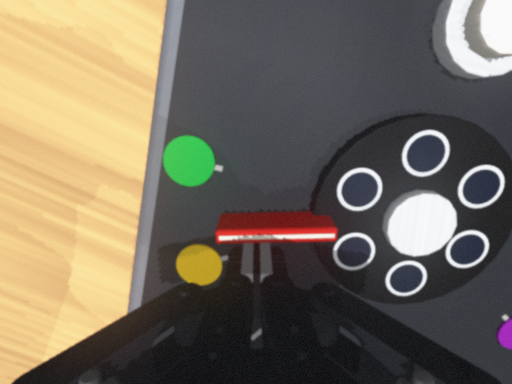

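The tab is at about 117°. 14° remain.

```bash
python3 -m inch '0 4 0 -1 0 6 1;0 4 0 -1 0 6 1;0 3 0 -0.8 0 4.4 1;0 2 0 -0.5 0 3 1;0 0 0 0 0 0 1;0 0 0 0 0 0 1'
python3 m.py 5
```

```text
clock: 9.05
eef_pos: [0.5429, 0.1358, 0.0673]
tool_rot: [-0.557, 0.436, -0.435, 0.558]
ft_force: [0.7, -1.1, -0.3]
grip_width: 0.0005
9.05 x ang -75.95021419997344 tool rad 0.08423556647346193 ang 116.883191607801 z 0.06729826003345907 tilt [-3.86369280e-04  2.18114347e-03 -9.99997547e-01]
wrist tab_middle 0.88 [0.5593 0.1428 0.08  ] [249. 235.] rad 0.0849 ang 104.8
top tab_middle 0.55 [0.5498 0.1409 0.08  ] [205. 181.] rad 0.0860 ang 111.3
scene tab_middle 0.67 [0.6096 0.0699 0.08  ] [267. 215.] rad 0.0301 ang 17.9
scene tab_mark 0.67 [0.6622 0.0741 0.052 ] [258. 240.] rad 0.0823 ang 9.4
```

View pics/wrist5.png

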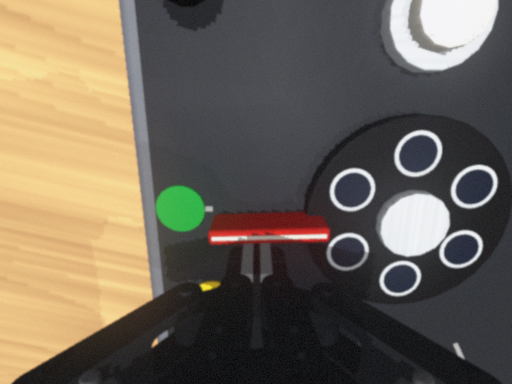

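```bash
python3 - <<'E'
from h import *
c=bot.camera("wrist");A=np.array([.581,.0607])
a=at(c,(211,238),.08)[:2];b=at(c,(328,235.5),.08)[:2]
for n,q in (("out",a),("in",b)):
  d=q-A;print(n,q,np.hypot(*d),np.degrees(np.arctan2(d[1],d[0])))
d=a-b;print("line",np.degrees(np.arctan2(d[1],d[0])))
g=cents(c["color"])["green"][0][1];g=at(c,g,.052)[:2];print(g,np.degrees(np.arctan2(*(g-A)[::-1])))
h=at(c,(414,224),.072)[:2];print("hub",h)
E
```

```text
out [0.55305794 0.1605154 ] 0.1036526584268043 105.63891751579293
in [0.56813776 0.1060393 ] 0.04712843914459446 105.83803585496244
line 105.47289940445988
[0.55263812 0.18236549] 103.12208412720844
hub [0.58152677 0.06296462]
```

Tab at 105.6°, green at 103.1°. It's already in tolerance, but I'll nudge it another 2.5°, then back off and rise.

```bash
python3 -m inch '0 1.2 0 0 0 2 1;0 1.2 0 0 0 1.8 1;0 0 0 0 0 0 1;0 0 0 0 0 0 1;0 0 0 0 0 0 1'
python3 -m inch '0 0 0 0 0 -8 1;0 0 0 0 0 -12 1;0 0 0 0 -40 0 1;0 0 0 0 -40 0 1;0 0 0 0 -40 0 1;0 0 0 0 0 0 1;0 0 0 0 0 0 1'
python3 m.py 6
python3 - <<'E'
from h import *
for n in ["wrist","top"]:
  c=bot.camera(n)
  for k in bot.spot_point("shutter_top",n)[:1]: print(n,k,at(c,k["point"],.07))
  print({k:[np.round(at(c,p,.052)[:2],4) for a,p in v] for k,v in cents(c["color"]).items()})
E
```

```text
clock: 10.18
eef_pos: [0.5491, 0.1261, 0.0673]
tool_rot: [-0.55, 0.445, -0.439, 0.554]
ft_force: [-0.2, -0.9, -0.3]
grip_width: 0.0001
clock: 11.05
eef_pos: [0.529, 0.1204, 0.187]
tool_rot: [-0.55, 0.445, -0.439, 0.554]
ft_force: [-0.7, -0.5, -0.5]
grip_width: 0.0004
11.05 x ang -77.33721917622216 tool rad 0.07920245340940374 ang 131.0596365683866 z 0.1869818713401406 tilt [-0.00317608  0.01094277 -0.99993508]
wrist tab_middle 0.82 [0.5638 0.1427 0.08  ] [240. 149.] rad 0.0838 ang 101.9
scene tab_middle 0.72 [0.5602 0.1496 0.08  ] [309. 214.] rad 0.0913 ang 103.1
scene tab_mark 0.57 [0.5437 0.1854 0.052 ] [325. 223.] rad 0.1302 ang 106.6
wrist {'point': [345.0, 22.7], 'conf': 0.89} [0.67645707 0.08388382 0.07      ]
{'green': [array([0.5523, 0.1824])], 'yellow': [array([0.4969, 0.1542])], 'violet': [array([ 0.5449, -0.0577])], 'blue': [array([ 0.6092, -0.0595])]}
top {'point': [222.9, 140.1], 'conf': 0.66} [0.67834541 0.08682231 0.07      ]
{'green': [], 'yellow': [], 'violet': [array([ 0.5436, -0.0589])], 'blue': [array([ 0.6084, -0.0616]), array([ 0.5355, -0.4364]), array([ 0.492 , -0.7965])]}
```

View pics/wrist6.png

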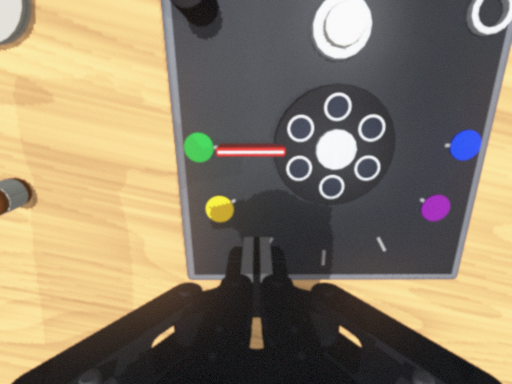

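Wrist view: the tab runs (217,151)–(285,152) and points at the green label at (199,147). I'll check its angle, and check the joints because the tool slipped about 10 mm sideways during the nudge.

```bash
python3 - <<'E'
from h import *
c=bot.camera("wrist");A=np.array([.581,.0607])
m=cv2.inRange(cv2.cvtColor(c["color"],cv2.COLOR_BGR2HSV),(0,120,80),(8,255,255))
k,l,s,ce=cv2.connectedComponentsWithStats(m);
for i in range(1,k):
  if s[i][4]>50: print(s[i],ce[i])
a=at(c,(217,151.5),.08)[:2];b=at(c,(285,152.5),.08)[:2]
for n,q in (("out",a),("in",b)):
  d=q-A;print(n,q,np.hypot(*d),np.degrees(np.arctan2(d[1],d[0])))
d=a-b;print("line",np.degrees(np.arctan2(d[1],d[0])))
o=bot.get_obs();print(np.round(o["joint_pos"],3),o["eef_pos"])
# displacement to shutter hover in tool axes
from scipy.spatial.transform import Rotation as R
M=R.from_quat(o["tool_rot"]).as_matrix();print(M.round(3));print(M.T@(np.array([.677,.083,.187])-o["eef_pos"]))
E
```

```text
[215 145  71  13 543] [248.51933702 150.30939227]
out [0.55833075 0.16168969] 0.10350271514678323 102.65152787477078
in [0.57025197 0.10519309] 0.045772863578534065 103.58056222907435
line 101.91506441623237
[0.217 0.348 0.037 1.26  0.011 3.138] [0.52982994 0.1205035  0.18728347]
[[ 0.219 -0.003  0.976]
 [-0.976  0.011  0.219]
 [-0.011 -1.    -0.   ]]
[ 0.06882624 -0.00052843  0.13538201]
```

Tab at about 102.7° against green at 103.1°, so it's well on. The nudge had run joint 6 into its limit (3.138), which explains the slip. I'll unwind the yaw on the way to the shutter button at (0.677, 0.083).

```bash
python3 -m inch '0 0 0 17.2 0 33.8 1;0 0 0 17.2 0 33.8 1;0 0 0 17.2 0 33.8 1;0 0 0 17.2 0 33.8 1;0 -10 0 0 0 0 1;0 -10 0 0 0 0 1;0 -10 0 0 0 0 1;0 -10 0 0 0 0 1;0 0 0 0 30 0 1;0 0 0 0 30 0 1;0 0 0 0 0 0 1'
python3 - <<'E'
from h import *
from scipy.spatial.transform import Rotation as R
o=bot.get_obs();M=R.from_quat(o["tool_rot"]).as_matrix();print(o["eef_pos"],o["joint_pos"].round(3));print(M.round(3))
for n in ["wrist","scene"]:
  c=bot.camera(n);cv2.imwrite(f"pics/{n}7.png",c["color"])
  for k in bot.spot_point("shutter_top",n)[:1]: print(n,k,at(c,k["point"],.07))
print(M.T@(np.array([.677,.083,.12])-o["eef_pos"]))
E
```

```text
clock: 13.12
eef_pos: [0.6744, 0.0834, 0.1232]
tool_rot: [-0.668, 0.231, -0.222, 0.672]
ft_force: [0.4, -0.6, -0.7]
grip_width: 0.0001
[0.67435096 0.08340538 0.12323793] [0.118 0.665 0.385 1.298 0.011 2.341]
[[ 0.795 -0.009  0.607]
 [-0.607  0.01   0.795]
 [-0.014 -1.     0.002]]
wrist {'point': [255.2, 215.9], 'conf': 0.61} [0.67383576 0.08358501 0.07      ]
scene {'point': [256.6, 244.3], 'conf': 0.59} [0.68677045 0.08498579 0.07      ]
[0.00239609 0.00320837 0.00127712]
```

View pics/wrist7.png

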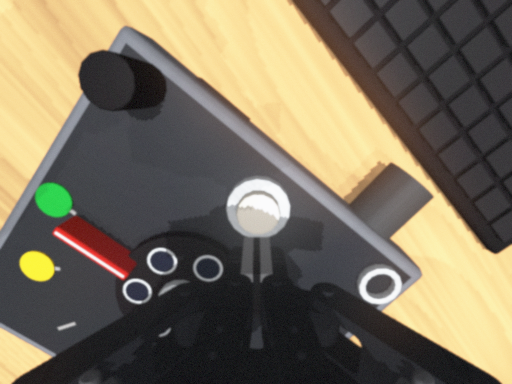

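View pics/scene7.png

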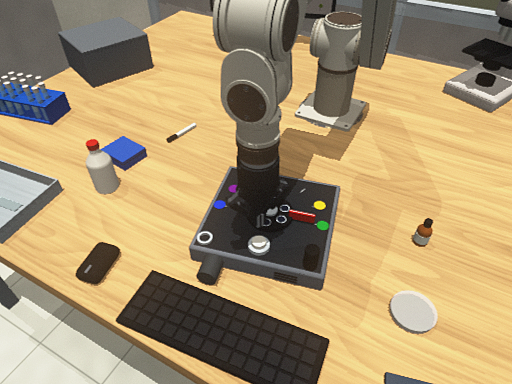

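The tab is still at green (wrist view: tab at (95,247), pointing at (54,200)), and the tips are above the button at (259,213). I'll descend in steps and watch the force.

```bash
python3 -m inch '0 0 0 2 15 1 1;0 0 0 0 15 0 1;0 0 0 0 5 0 1;0 0 0 0 0 0 1'; python3 -m inch '0 0 0 0 3 0 1;0 0 0 0 3 0 1;0 0 0 0 0 0 1';  python3 -m inch '0 0 0 0 3 0 1;0 0 0 0 0 0 1;0 0 0 0 0 0 1'; python3 - <<'E'
from h import *
c=bot.camera("wrist");cv2.imwrite("pics/w8.png",c["color"])
c=bot.camera("scene");cv2.imwrite("pics/s8.png",cv2.resize(c["color"][190:290,190:350],None,fx=5,fy=5,interpolation=cv2.INTER_CUBIC))
E
```

```text
clock: 13.82
eef_pos: [0.678, 0.0836, 0.0903]
tool_rot: [-0.667, 0.229, -0.224, 0.673]
ft_force: [-0.1, 0.3, 0.4]
grip_width: 0.0002
clock: 14.2
eef_pos: [0.6786, 0.0837, 0.0853]
tool_rot: [-0.667, 0.229, -0.224, 0.673]
ft_force: [0.0, 0.0, -0.3]
grip_width: 0.0004
clock: 14.58
eef_pos: [0.6787, 0.0837, 0.0825]
tool_rot: [-0.666, 0.229, -0.224, 0.673]
ft_force: [1.1, -0.3, -0.3]
grip_width: 0.0
```

View pics/w8.png

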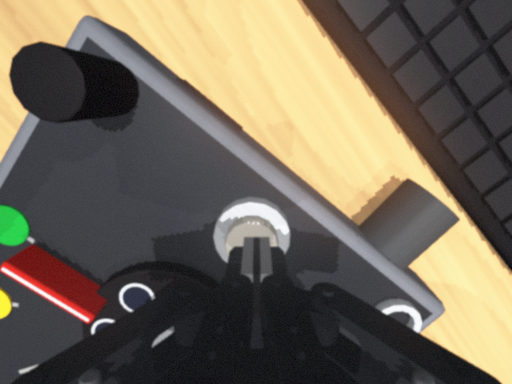

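View pics/s8.png

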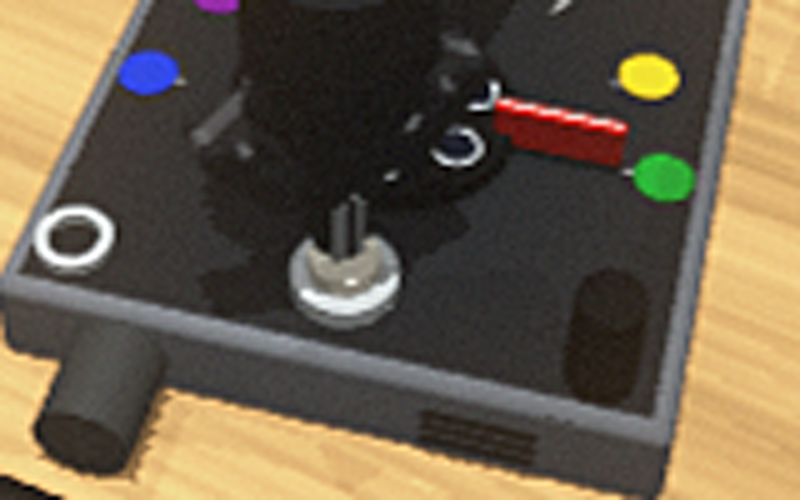

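The tips sit above the button's centre, and no contact yet at z = 0.0825. I'll continue in small steps.

```bash
for i in 1; do python3 -m inch '0 0 0 0 3 0 1;0 0 0 0 0 0 1;0 0 0 0 0 0 1'; done; python3 -m inch '0 0 0 0 2 0 1;0 0 0 0 0 0 1;0 0 0 0 0 0 1'; python3 -m inch '0 0 0 0 2 0 1;0 0 0 0 0 0 1;0 0 0 0 0 0 1'; python3 -m inch '0 0 0 0 2 0 1;0 0 0 0 0 0 1;0 0 0 0 0 0 1'
```

```text
clock: 15.05
eef_pos: [0.6786, 0.0837, 0.0794]
tool_rot: [-0.667, 0.229, -0.224, 0.673]
ft_force: [0.6, 0.8, 0.1]
grip_width: 0.0001
clock: 15.42
eef_pos: [0.6787, 0.0838, 0.0774]
tool_rot: [-0.667, 0.229, -0.224, 0.673]
ft_force: [-0.3, -0.2, 0.3]
grip_width: 0.0003
clock: 15.8
eef_pos: [0.6786, 0.0838, 0.0754]
tool_rot: [-0.667, 0.229, -0.224, 0.673]
ft_force: [-0.4, -0.7, 0.1]
grip_width: 0.0001
clock: 16.18
eef_pos: [0.6786, 0.0838, 0.0734]
tool_rot: [-0.667, 0.229, -0.224, 0.673]
ft_force: [-0.0, -0.1, -0.7]
grip_width: -0.0001
```

```bash
python3 -m inch '0 0 0 0 2 0 1;0 0 0 0 0 0 1;0 0 0 0 0 0 1'; python3 -m inch '0 0 0 0 2 0 1;0 0 0 0 0 0 1;0 0 0 0 0 0 1'; python3 -m inch '0 0 0 0 1 0 1;0 0 0 0 0 0 1;0 0 0 0 0 0 1'
```

```text
clock: 16.55
eef_pos: [0.6789, 0.0839, 0.0718]
tool_rot: [-0.666, 0.228, -0.224, 0.673]
ft_force: [0.0, 0.9, 2.0]
grip_width: 0.0001
clock: 16.92
eef_pos: [0.6789, 0.0839, 0.0698]
tool_rot: [-0.666, 0.228, -0.224, 0.673]
ft_force: [0.8, -1.4, 2.0]
grip_width: 0.0001
clock: 17.3
eef_pos: [0.6789, 0.0839, 0.0687]
tool_rot: [-0.666, 0.228, -0.224, 0.673]
ft_force: [0.2, -0.7, 4.1]
grip_width: 0.0003
```

```bash
python3 -m inch '0 0 0 0 1 0 1;0 0 0 0 0 0 1;0 0 0 0 0 0 1'; python3 -m inch '0 0 0 0 1 0 1;0 0 0 0 0 0 1;0 0 0 0 0 0 1'; python3 -m inch '0 0 0 0 1 0 1;0 0 0 0 0 0 1;0 0 0 0 0 0 1'
```

```text
clock: 17.68
eef_pos: [0.6789, 0.0839, 0.0677]
tool_rot: [-0.666, 0.228, -0.224, 0.673]
ft_force: [0.1, -0.5, 3.7]
grip_width: 0.0003
clock: 18.05
eef_pos: [0.6789, 0.0839, 0.0667]
tool_rot: [-0.666, 0.228, -0.224, 0.673]
ft_force: [1.7, -0.3, 4.8]
grip_width: -0.0002
clock: 18.42
eef_pos: [0.6789, 0.0839, 0.0661]
tool_rot: [-0.666, 0.228, -0.225, 0.673]
ft_force: [0.7, -0.2, 5.7]
grip_width: 0.0003
```

```bash
python3 -m inch '0 0 0 0 1 0 1;0 0 0 0 0 0 1;0 0 0 0 0 0 1'
```

```text
clock: 18.8
eef_pos: [0.679, 0.0839, 0.0661]
tool_rot: [-0.666, 0.228, -0.225, 0.673]
ft_force: [-0.2, -0.7, 10.3]
grip_width: 0.0003
```

Bottomed out: z stopped at 0.0661 while the force rose to 10 N. I'll lift clear and verify.

```bash
python3 -m inch '0 0 0 0 -4 0 1;0 0 0 0 -8 0 1;0 0 0 0 -30 0 1;0 0 0 0 -40 0 1;0 0 0 0 -40 0 1;0 0 0 0 0 0 1;0 0 0 0 0 0 1'
python3 m.py 9; python3 - <<'E'
from h import *
c=bot.camera("wrist");s=bot.camera("scene")
cv2.imwrite("pics/s10.png",cv2.resize(s["color"][190:290,190:350],None,fx=5,fy=5,interpolation=cv2.INTER_CUBIC))
for n,cc in (("wrist",c),("scene",s)): print({k:[np.round(at(cc,p,.052)[:2],4) for a,p in v][:2] for k,v in cents(cc["color"]).items()})
b={n:cv2.imread(f"pics/{n}0.png") for n in ["scene"]}
cv2.imwrite("pics/sd.png",cv2.absdiff(b["scene"],s["color"]))
E
```

```text
clock: 19.68
eef_pos: [0.6779, 0.0826, 0.185]
tool_rot: [-0.667, 0.23, -0.223, 0.673]
ft_force: [0.2, -1.0, -1.2]
grip_width: -0.0002
19.675 x ang -37.3365575788559 tool rad 0.09935441682844891 ang 12.747912831431185 z 0.18498795677573932 tilt [-0.00591198  0.01084742 -0.99992369]
wrist tab_middle 0.75 [0.566  0.1458 0.08  ] [115. 212.] rad 0.0865 ang 100.0
top tab_middle 0.43 [0.4379 0.3934 0.08  ] [122. 218.] rad 0.3621 ang 113.3
scene tab_middle 0.98 [0.5512 0.1514 0.08  ] [311. 211.] rad 0.0955 ang 108.2
{'green': [array([0.5528, 0.1827])], 'yellow': [array([0.4961, 0.1522])], 'violet': [], 'blue': []}
{'green': [array([0.5536, 0.1832])], 'yellow': [array([0.4963, 0.1528])], 'violet': [array([ 0.5518, -0.059 ])], 'blue': [array([ 0.5133, -0.8409]), array([ 0.5577, -0.4174])]}
```

View pics/wrist9.png

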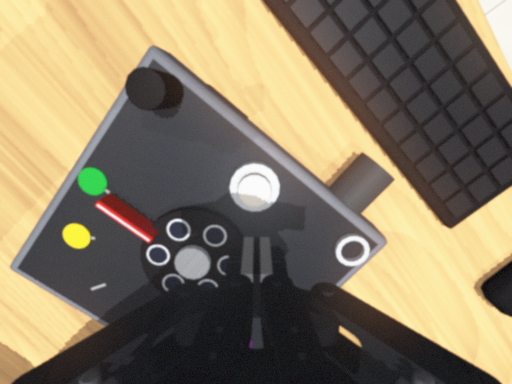

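View pics/s10.png

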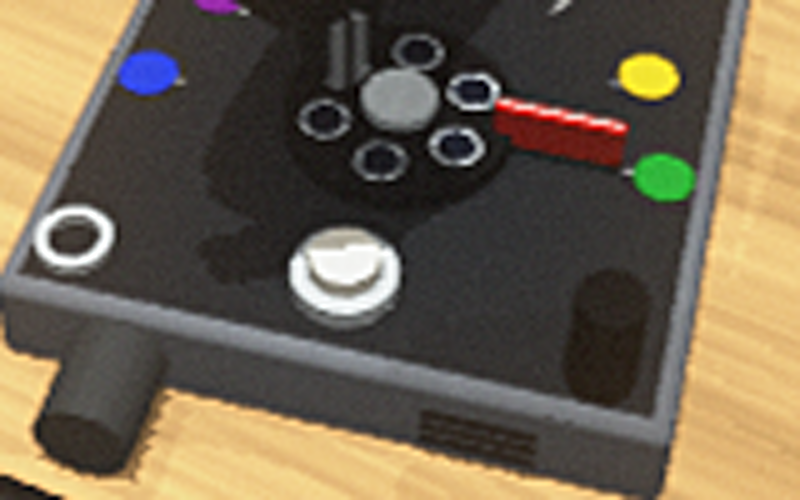

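View pics/sd.png

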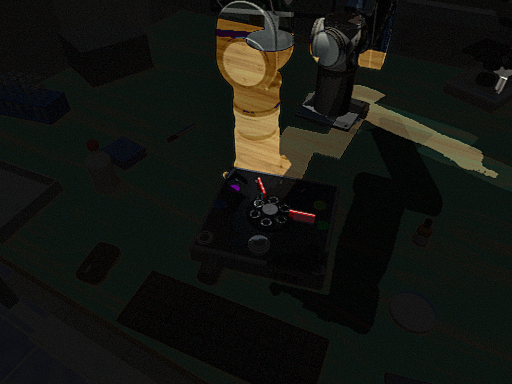

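The button is up and the tab is at the same pixels as before the press. The difference image shows only the arm, shadows and tab changed, so I'm handing in.

```bash
python3 -c "
from workcell import bot
print(bot.job_done(), bot.get_obs()['clock'])"
```

```text
the job is handed in; nothing more can be done
the job is handed in; nothing more can be done
```

The filter turret is at green, the shutter button was pressed and came back up, and the job is handed in. The robot's clock read about 20 s of the 61 s allowed.

- **Turret:** I pushed the red tab clockwise with the shut fingers, from about 222° to green's mark in world angle. After I backed off, the tab measured about 102.7° against green's 103.1°, roughly 1 mm off the label's centre.
- **Shutter:** I pressed straight down until the tool stopped about 6–7 mm below first contact and the force rose to 10 N. Then I lifted clear.
- **Final pictures:** the tab still points at green, the button is up, and the gripper hangs free about 11 cm above the button. The before/after scene picture shows no bystander moved.

**Problems and disagreements:**
- During the last nudge of the tab, joint 6 reached the end of its range and the tool slipped about 10 mm sideways. The tab still ended on target.
- The trained point finder disagreed with this in the last pictures. It put the tab at 100° in the wrist view and 108° in the scene view, and its top-view report was a false hit. I trusted the 102.7° from the tab's white line, which I measured before the press. I did not repeat that measurement after it, but the tab stood at the same pixels in the scene view.

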